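Shake up a touch-up paint bottle on the bench mixer

TASK

Pluck the tall touch-up paint bottle out of the sloped pocket rack. Holding it upright, press its foot down on the rubber pad of the bench mixer until the sprung pad is fully down, and keep it down for a good second; then stand the bottle upright in the open metal tray and let go. Leave the two short bottles in their pockets and do not knock the spray can or the wrench about.

Things in the scene. Friction and masses are not known exactly. Their poses are not given: they have to be found in the camera images.
- tall_bottle: White round plastic bottle with black cap, 30 mm diameter throughout, 105 mm tall with the cap (top 26 mm); may be gripped anywhere. Origin: centre of its foot; z runs up along the bottle to the cap. Starts in one of the rack's three pockets, leaning 30 degrees, about 53 mm of it standing out along its axis. About 70 g.
- short_bottle_a: A short bottle of the same make, 30 mm diameter, 70 mm tall, in another pocket, about 18 mm of it standing out. Origin: centre of its foot; z along the bottle to the cap.
- short_bottle_b: The second short bottle, the same as the first, in the remaining pocket.
- rack: Fixed grey block 54 x 222 x 60 mm on a steel foot plate (130 x 240 mm), leaning 30 degrees to its own +x (roughly away from the robot), with three square pockets 34 x 34 mm, 52 mm deep, at y = -80, 0, +80 mm. Pocket axes point up and to the rack's +x, 30 degrees from vertical; bottles come out that way. Middle of its top face: 76 mm above the bench. Origin: on the bench below; z up.
- mixer: Fixed bench mixer: grey round housing 112 mm across at the foot, 85 mm high, with a sprung black rubber pad on top. Origin: centre of the underside on the bench; z up.
- pad_top (a point): Centre of the flat top face of the mixer's rubber pad (56 mm diameter), 105 mm above the bench when up; it goes down with the pad.
- pad (a joint): How far the pad is pressed down, in m: 0 up, 0.008 fully down (on its stop). The spring takes about 3 N to start and 8 N to be fully down.
- tray: Fixed open aluminium tray, 150 mm along its x, 200 mm along its y, walls 4 mm thick and 30 mm high, standing on the bench. Origin: centre of its underside; z up.
- tray_in (a point): Centre of the tray's inner floor, 4 mm above the bench.
- spray_can: Bystander: plain steel spray can, 54 mm diameter, 150 mm tall, standing on the bench. Origin: centre of its foot.
- wrench: Bystander: steel open-ended wrench 190 mm long lying flat on the bench. Origin: under its middle; its x axis runs along it.
Not all that is in view belongs to the job. Of the things like the tray, leave any that is brown; of the rest the larger one is meant.

How it is judged:
By the outcome, as a careful person would: the job done as asked, in the order asked, and still so for the second after the job is handed in, with the robot touching nothing.
It also fails if it takes over 61 s, if anything falls off the work surface, if the arm or the gripper's body presses on something with over 40 N, if the wrist force passes 120 N, or if a joint passes its speed limit or range.

ROBOT

A 6-joint arm with a two-finger parallel gripper is mounted at the origin on the work surface. World frame = base frame: x ahead of the robot, y to its left, z up, the work surface at z = 0. Lengths are in m, angles in rad, forces in N, time in s.
With the tool pointing down it reaches from about 0.225 to 0.875 m from the base axis. Payload 3.4 kg.
Tool frame: the origin (TCP) lies at the very end of the fingers, on their centre line; the grasp point (between the pads) lies 19 mm behind it (grip_depth is the distance from the TCP to the grasp point, in m); x points along the fingers, z is the direction in which the jaws open and shut, and the axes are right-handed (so a half turn about x gives the same grasp; the last joint's range is limited). The gripper opens to 85 mm and grips with 20 to 120 N. Pads are 22 mm wide; open, the fingers measure 114 mm over their backs; the gripper's body (76 mm by 85 mm) begins 54 mm behind the grasp point. The pads swing forward as they close: fully open they stand 13 mm farther back than shut.
Start: joints at [1.079, 0.276, 1.505, -0, 1.361, -0.121], TCP at [0.208, 0.536, 0.231] pointing down, gripper open.
Joint ranges: [-2.89, 2.89], [-0.75, 2.08], [0.22, 2.7], [-1.18, 4.32], [0.11, 2.71], [-2.7, 2.7]. Speed limits (rad/s): [2.57, 2.57, 3.14, 3.14, 3.14, 3.14].

INTERFACE

Orientations are given as a unit quaternion [w, x, y, z].
In Python, from rig import get_state, get_image, sign_off, grip_depth gives the robot as it stands. The module is installed in compiled form; this text tells all that it offers.
- The arm moves only by the tool arm_command, never from a script. Its argument "series" is a list of rows, each an object with "dp": the shift along the tool's x, y, z scaled (see below), a list of three; "angular": the turn, a rotation vector about the tool's x, y, z scaled (see below), a list of three; "gripper": the finger opening in mm, from 0 to 85.4. A call has exactly 8 rows; each row shifts and turns the pose as measured when the row begins, along the tool's axes as they then stand; what a row does not reach is not made up. The controller multiplies each number of a shift by 0.12 m and each number of a turn by 90 degrees. A row lasts 1/8 s, in which the tool goes at most 62.5 mm and 10.7 degrees, less where a joint would pass 70% of its speed; a pose out of reach is approached as far as the arm can. A call with a number of a shift or a turn outside -1 to 1 is refused whole. A call with a gripper value outside its range is refused whole. The fingers move at their own pace and stop on an object; "grip_force" is the grip in N (left out, the last holds). Time passes only in rows, so rows that do not move let the fingers close, or fill a call up. It gives the time, the measured TCP pose, the force and the opening at its end, in the units of the state.
- get_state(): the state, without advancing time (a new reading comes with each control period).
- get_image(name): name is "scene" or "side" or "wrist"; returns a dict with "image" (400x640x3 uint8, blue, green, red), "depth" (400x640 float32, m along the optical axis (not along the pixel's ray), 0 where there is no reading), "mtx" (3x3 intrinsics, pixels), "view" (4x4, takes a point from world to camera coordinates); the wrist camera has in their place "mount" (4x4, takes a point from camera to tool coordinates, whose origin is the TCP and whose axes are the tool frame's). Camera axes: x right, y up, looking along -z (the intrinsics and any distortion apply to the point x, -y, -z); pixel columns grow to the right and rows downward; lengths in m; the calibration is good to about 2 mm. A picture is of the moment at which its call begins: read the wrist's pose just before it.
- sign_off(): hands the job in, once; it reports no verdict.
The state is a dict: "clock": time; "qpos": joint angles; "qd": joint speeds; "effort": joint torques, N m; "position": TCP position; "ee_rot": TCP orientation; "contact_force": force on the tool from outside, world axes, zero at the start; "moment": the same for the moment, N m; "width": finger opening in m.
Only numpy, scipy, OpenCV 4.12 (cv2) and the standard library are available. Lean on these libraries where they do the work, as an engineer would, in place of code of your own. Each camera call takes 0.05 s, during which the arm holds its last target. There are 200 camera calls.

## Working session

There is one attempt and no reset: what is moved stays moved. The work goes in short steps, Python scripts to look and compute and a tool call to move; the robot and the scene stay as the last step left them, time stands still between calls to the robot, and variables do not carry over. Pictures are saved under pics/ and viewed, about 8 in all and at most 12, crops included, and the job is handed in when it is done.

Besides the shell and the picture viewer there is one more tool, called by a JSON object that holds its "op" and its "data", one argument or row to a line. arm_command: Moves the arm, as the interface text tells. Its arguments: {"type":"object","properties":{"series":{"type":"array","items":{"type":"object","properties":{"dp":{"type":"array","items":{"type":"number"}},"angular":{"type":"array","items":{"type":"number"}},"gripper":{"type":"number"}}}},"grip_force":{"type":"number"}},"required":["series"]}

```bash
mkdir -p pics; cat > h.py <<'E'
import numpy as np, cv2
from scipy.spatial.transform import Rotation as R
from rig import get_state, get_image, sign_off, grip_depth
def Rm(q): return R.from_quat([q[1],q[2],q[3],q[0]])
def cam2world(name,d,st):
    if 'view' in d: return np.linalg.inv(d['view'])
    T=np.eye(4);T[:3,:3]=Rm(st['ee_rot']).as_matrix();T[:3,3]=st['position'];return T@d['mount']
def grab(name):
    st=get_state();d=get_image(name);d['c2w']=cam2world(name,d,st);return d
def cloud(d):
    K=d['mtx'];z=d['depth'];v,u=np.mgrid[:z.shape[0],:z.shape[1]]
    P=np.stack([(u-K[0,2])/K[0,0]*z,-(v-K[1,2])/K[1,1]*z,-z],-1)
    W=P@d['c2w'][:3,:3].T+d['c2w'][:3,3];W[z==0]=np.nan;return W
E
python3 - <<'E'
from h import *
s=get_state();print(s,grip_depth)
for n in('scene','side','wrist'):
    d=grab(n);cv2.imwrite(f'pics/{n}0.png',d['image']);np.save(f'{n}0.npy',cloud(d));print(n,[k for k in d],d['mtx'].tolist(),d['c2w'].round(3).tolist())
E
```

```text
{'clock': 0.0, 'qpos': array([ 1.07901239e+00,  2.76576335e-01,  1.50618951e+00,  2.59743288e-06,
        1.36071157e+00, -1.20965650e-01]), 'qd': array([ 0.00067912,  0.00096812, -0.00072313, -0.00033613,  0.00133769,
       -0.00095127]), 'effort': array([ 2.94785696e-04, -4.16778123e+01, -2.45807111e+01,  6.38525648e-05,
        1.08393375e-02,  1.19807123e-05]), 'position': array([0.20808533, 0.53542334, 0.23042791]), 'ee_rot': array([ 0.58301287, -0.39956212,  0.58419642,  0.39894944]), 'contact_force': array([0.62504237, 0.22237823, 0.10024055]), 'moment': array([-0.01786345, -0.02522607, -0.02135953]), 'width': 0.08505239674331475} 0.0187
scene ['image', 'depth', 'mtx', 'view', 'c2w'] [[427.89347513421257, 0.0, 324.73029946975635], [0.0, 427.89347513421257, 200.99542902075072], [0.0, 0.0, 1.0]] [[-0.877, -0.318, 0.361, 0.948], [0.481, -0.59, 0.649, 0.671], [0.006, 0.743, 0.67, 0.92], [0.0, 0.0, 0.0, 1.0]]
side ['image', 'depth', 'mtx', 'view', 'c2w'] [[417.5231465582758, 0.0, 319.8987370086153], [0.0, 417.5231465582758, 200.0853841885371], [0.0, 0.0, 1.0]] [[0.844, 0.367, -0.39, -0.03], [-0.536, 0.582, -0.611, -0.938], [0.003, 0.725, 0.688, 1.02], [0.0, 0.0, 0.0, 1.0]]
wrist ['image', 'depth', 'mtx', 'mount', 'c2w'] [[324.38021374046116, 0.0, 319.88092936589], [0.0, 324.38021374046116, 200.3701879395228], [0.0, 0.0, 1.0]] [[0.363, -0.89, -0.278, 0.137], [0.932, 0.346, 0.109, 0.563], [-0.001, -0.299, 0.954, 0.372], [0.0, 0.0, 0.0, 1.0]]
```

View pics/scene0.png

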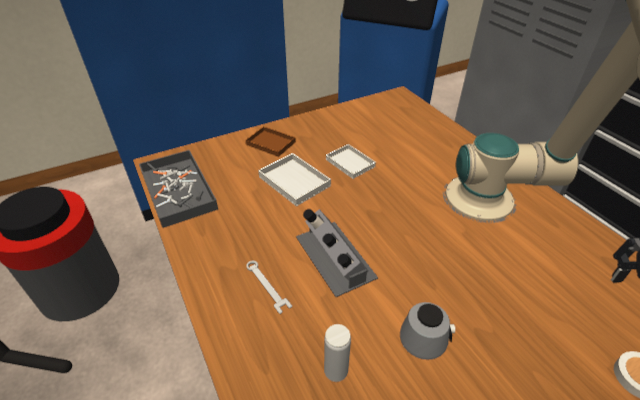

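View pics/side0.png

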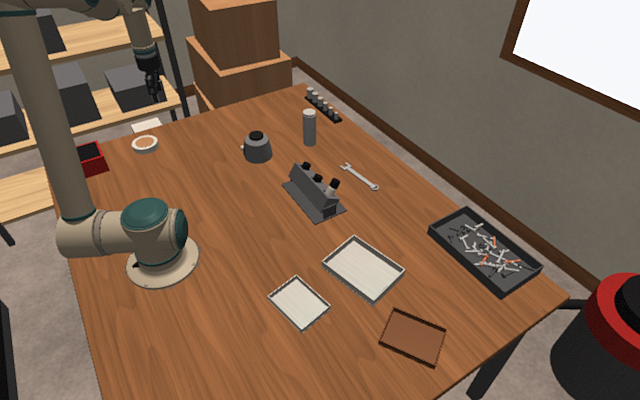

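Scene view: the tall bottle is at about (311,215), in the rack's end pocket toward the trays. The mixer pad is at (430,316), the large light tray at (294,178), the can at (337,350) and the wrench at (268,287). In the side view the bottle is at (334,186), the pad at (256,135) and the tray at (363,268).

```bash
python3 - <<'E'
from h import *
for n,pts in dict(scene=dict(pad=(430,316),tray=(294,178),tall=(311,215),s1=(329,240),s2=(345,260),can=(338,331),smalltray=(350,160)),
 side=dict(pad=(256,135),tray=(363,268),tall=(335,184),s1=(318,178),s2=(306,165),can=(309,112),smalltray=(299,302))).items():
    W=np.load(n+'0.npy')
    for k,(u,v) in pts.items(): print(n,k,W[v,u].round(3), np.nanmedian(W[v-2:v+3,u-2:u+3].reshape(-1,3),0).round(3))
    # clusters by region
    def reg(c,r,zl,zh): 
        m=(np.hypot(W[...,0]-c[0],W[...,1]-c[1])<r)&(W[...,2]>zl)&(W[...,2]<zh);return W[m]
    t=W[pts['tray'][1],pts['tray'][0]]
    p=reg(t,.15,.022,.04)
    if len(p)>5: print('tray rim',len(p),cv2.minAreaRect(p[:,:2].astype(np.float32)))
    t=W[pts['pad'][1],pts['pad'][0]]; p=reg(t,.06,.098,.112); print('pad',len(p),p.mean(0),(p.min(0)+p.max(0))/2, np.ptp(p,axis=0))
    t=W[pts['s1'][1],pts['s1'][0]]; p=reg(t,.16,.0035,.012); print('plate',len(p),cv2.minAreaRect(p[:,:2].astype(np.float32)))
    p=reg(t,.16,.02,.2); print('rackall',len(p),cv2.minAreaRect(p[:,:2].astype(np.float32)))
    p=reg(t,.16,.085,.2); 
    np.save(n+'_rk.npy',p); print('bottles',len(p),p.max(0))
E
python3 - <<'E'
import cv2
a=cv2.imread('pics/scene0.png')[195:295,285:385];b=cv2.imread('pics/side0.png')[140:240,270:370]
import numpy as np
cv2.imwrite('pics/c1.png',cv2.resize(np.hstack([a,b]),(800,400),interpolation=cv2.INTER_CUBIC))
E
```

```text
scene pad [0.487 0.322 0.106] [0.487 0.322 0.105]
scene tray [ 0.491 -0.367  0.005] [ 0.491 -0.368  0.003]
scene tall [ 0.578 -0.07   0.122] [ 0.577 -0.072  0.119]
scene s1 [0.566 0.008 0.092] [0.565 0.008 0.089]
scene s2 [0.563 0.086 0.091] [0.563 0.085 0.091]
scene can [0.697 0.279 0.148] [0.697 0.28  0.15 ]
scene smalltray [ 0.268 -0.368  0.002] [ 0.269 -0.368  0.002]
tray rim 367 ((0.4945516586303711, -0.3588833212852478), (0.15463586151599884, 0.20524607598781586), 13.718589782714844)
pad 471 [0.48429257 0.31737892 0.10438277] [0.48269693 0.3154894  0.10338612] [0.05606205 0.05696582 0.01062504]
plate 1531 ((0.5596410036087036, 0.008124783635139465), (0.3001832365989685, 0.30315521359443665), 72.08319854736328)
rackall 1824 ((0.5446586608886719, -0.0009117573499679565), (0.09292571246623993, 0.2331199198961258), 1.9185717105865479)
bottles 557 [0.5938124  0.10630659 0.13073269]
side pad [0.479 0.315 0.1  ] [0.477 0.31  0.103]
side tray [ 0.499 -0.354 -0.   ] [ 0.498 -0.356  0.002]
side tall [ 0.565 -0.098  0.117] [ 0.565 -0.098  0.117]
side s1 [ 0.55  -0.017  0.091] [ 0.55  -0.013  0.088]
side s2 [0.551 0.064 0.093] [0.554 0.066 0.09 ]
side can [0.699 0.285 0.144] [0.698 0.283 0.147]
side smalltray [ 0.276 -0.352 -0.002] [ 0.274 -0.354  0.002]
tray rim 441 ((0.48864924907684326, -0.3614075481891632), (0.15556839108467102, 0.20152978599071503), 13.405155181884766)
pad 111 [0.47509786 0.31249386 0.10259201] [0.47524393 0.31383324 0.10450422] [0.05581428 0.05610537 0.01208202]
plate 431 ((0.5658487677574158, -0.007486447691917419), (0.2649354338645935, 0.246970996260643), 0.7182429432868958)
rackall 1442 ((0.5398115515708923, -0.0058053359389305115), (0.09477715194225311, 0.24096179008483887), 1.5480077266693115)
bottles 286 [0.58938963 0.1011562  0.12848873]
```

View pics/c1.png

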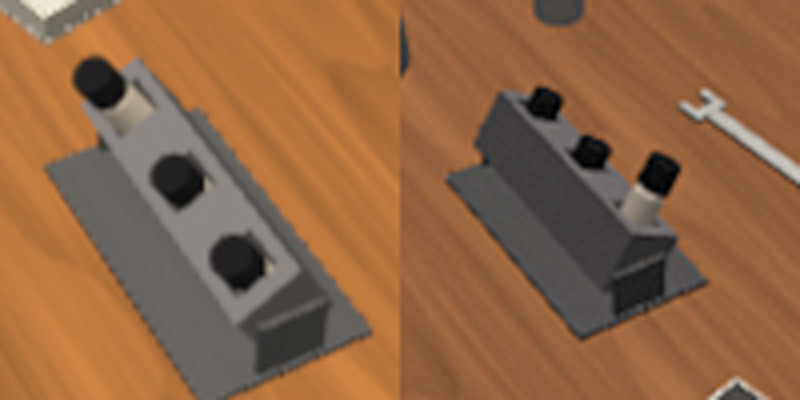

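{"op": "arm_command", "data": {
  "series": [
    {"dp": [0.01, -0.343, -0.235], "angular": [-0.017, 0.004, 0.022], "gripper": 85},
    {"dp": [0, -0.337, -0.243], "angular": [-0.017, 0.004, 0.022], "gripper": 85},
    {"dp": [-0.007, -0.33, -0.252], "angular": [-0.017, 0.004, 0.022], "gripper": 85},
    {"dp": [-0.017, -0.323, -0.261], "angular": [-0.017, 0.004, 0.022], "gripper": 85},
    {"dp": [-0.026, -0.315, -0.27], "angular": [-0.017, 0.004, 0.022], "gripper": 85},
    {"dp": [-0.035, -0.307, -0.278], "angular": [-0.017, 0.004, 0.022], "gripper": 85},
    {"dp": [-0.043, -0.298, -0.286], "angular": [-0.017, 0.004, 0.022], "gripper": 85},
    {"dp": [-0.05, -0.29, -0.294], "angular": [-0.017, 0.004, 0.022], "gripper": 85}
  ]
}}

```text
clock: 1.2
position: [0.4402, 0.2021, 0.2162]
ee_rot: [0.457, -0.387, 0.599, 0.532]
contact_force: [0.6, 0.5, -0.0]
width: 0.0851
```

```bash
python3 - <<'E'
from h import *
show();plan(np.array([.578,-.084,.121])+axis()*.10,rack_R())
E
```

```text
t 1.2 p [0.4402 0.2021 0.2162] x [-0.282  0.023 -0.959] z [ 0.137  0.99  -0.016] F [ 0.6  0.5 -0. ] w 0.0851 q [ 0.22  0.3   1.55  0.09  1.57 -1.22]
rot units [-0.102  0.033  0.149] deg 16.5 | shift units (final frame) [-0.685 -1.329 -2.417] mm [ -82.2 -159.5 -290.1]
blend n 7 ang/row [-0.015, 0.005, 0.021]
[-0.061, -0.261, -0.305]
[-0.068, -0.252, -0.311]
[-0.074, -0.242, -0.317]
[-0.079, -0.232, -0.323]
[-0.084, -0.222, -0.329]
[-0.089, -0.212, -0.335]
[-0.094, -0.201, -0.34]
```

{"op": "arm_command", "data": {
  "series": [
    {"dp": [-0.06, -0.261, -0.305], "angular": [-0.015, 0.005, 0.021], "gripper": 85},
    {"dp": [-0.068, -0.252, -0.311], "angular": [-0.015, 0.005, 0.021], "gripper": 85},
    {"dp": [-0.074, -0.242, -0.317], "angular": [-0.015, 0.005, 0.021], "gripper": 85},
    {"dp": [-0.08, -0.232, -0.323], "angular": [-0.015, 0.005, 0.021], "gripper": 85},
    {"dp": [-0.084, -0.222, -0.329], "angular": [-0.015, 0.005, 0.021], "gripper": 85},
    {"dp": [-0.089, -0.212, -0.335], "angular": [-0.015, 0.005, 0.021], "gripper": 85},
    {"dp": [-0.094, -0.2, -0.34], "angular": [-0.015, 0.005, 0.021], "gripper": 85},
    {"dp": [0, 0, 0], "angular": [0, 0, 0], "gripper": 85}
  ]
}}

```text
clock: 2.2
position: [0.6366, -0.0954, 0.2018]
ee_rot: [0.341, -0.363, 0.607, 0.62]
contact_force: [-0.5, 1.2, 0.5]
width: 0.0851
```

```bash
python3 - <<'E'
from h import *
show();d=grab('wrist');cv2.imwrite('pics/w1.png',d['image']);W=cloud(d);np.save('w1.npy',W)
B=rack_R().as_matrix();Rinv=B.T
# coordinates in rack-aligned frame: a along axis, y' , b
m=(W[...,2]>.02)&(np.abs(W[...,0]-.56)<.1)&(W[...,1]<.15)&(W[...,1]>-.16)&(W[...,2]<.14)
P=W[m];h=P@axis();print(len(P),np.histogram(h,bins=12))
cap=P[h>.38];print('cap h',np.percentile(h,[90,95,99,100]))
E
```

```text
t 2.2 p [ 0.6366 -0.0954  0.2018] x [-0.504 -0.017 -0.864] z [-0.036  0.999  0.001] F [-0.5  1.2  0.5] w 0.0851 q [-0.19  0.71  0.96 -0.12  1.99 -1.82]
15777 (array([ 231,  291,  376,  487,  594,  636, 9556,  369, 1939,   60,   81,
       1157]), array([0.27908455, 0.28873668, 0.29838881, 0.30804094, 0.31769308,
       0.32734521, 0.33699734, 0.34664947, 0.3563016 , 0.36595373,
       0.37560587, 0.385258  , 0.39491013]))
cap h [0.36148835 0.3924678  0.39354201 0.39491013]
```

View pics/w1.png

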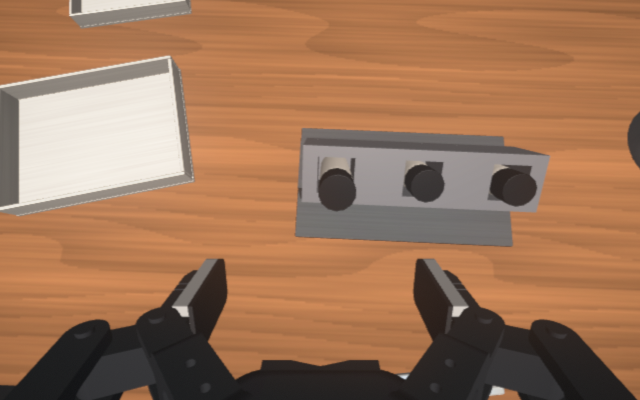

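The wrist view shows the tall cap at (337,189), the short caps at (425,181) and (516,186), and the big tray at left around (100,135). Next I'll fit the face normal and the cap discs.

```bash
python3 - <<'E'
from h import *
W=np.load('w1.npy')
m=(W[...,2]>.02)&(np.abs(W[...,0]-.56)<.1)&(W[...,1]<.15)&(W[...,1]>-.16)&(W[...,2]<.14)
P=W[m];h=P@axis()
f=P[(h>.335)&(h<.345)];c=f.mean(0);n=np.linalg.svd(f-c,full_matrices=False)[2]
print('face n',n[2].round(3),'yaw long',np.degrees(np.arctan2(-n[0][0],n[0][1])),'h',np.median(f@axis()))
C=[]
for lo,hi,yl,yh in((.388,.4,-.13,-.05),(.355,.366,-.04,.04),(.355,.366,.04,.12)):
    q=P[(h>lo)&(h<hi)&(P[:,1]>yl)&(P[:,1]<yh)]
    B=rack_R().as_matrix();uv=(q@B[:,1:]).astype(np.float32);(ce,r)=cv2.minEnclosingCircle(uv)
    mid=(np.percentile(uv,1,0)+np.percentile(uv,99,0))/2
    C.append(B[:,1:]@mid+axis()*np.median(q@axis()));print(len(q),C[-1].round(4),q.mean(0).round(4),'r',r)
print('tall-short yaw', [np.degrees(np.arctan2(-(b-a)[0],(b-a)[1])) for a,b in((C[1],C[2]),)])
top=C[0]
# tray
m=(W[...,2]>.022)&(W[...,2]<.04)&(np.hypot(W[...,0]-.49,W[...,1]+.36)<.15);q=W[m][:,:2].astype(np.float32);print('tray',len(q),cv2.minAreaRect(q))
Rt=rack_R()
print('pre');plan(top+axis()*.03,Rt);print('grasp');plan(top-axis()*.043,Rt)
E
```

```text
face n [ 0.495 -0.004  0.869] yaw long -0.954430714059044 h 0.3414978833301277
1134 [ 0.5808 -0.0851  0.1199] [ 0.5804 -0.0852  0.12  ] r 0.015014906413853168
910 [ 0.5642 -0.0054  0.0896] [ 0.5639 -0.0056  0.0897] r 0.015078715048730373
990 [0.5649 0.0744 0.0896] [0.5644 0.0735 0.0896] r 0.015178845264017582
tall-short yaw [np.float64(-0.5118573862420985)]
tray 3163 ((0.4936530590057373, -0.35918062925338745), (0.15117216110229492, 0.198807030916214), 13.772478103637695)
pre
rot units [ 0.005 -0.001 -0.003] deg 0.5 | shift units (final frame) [0.577 0.049 0.085] mm [69.2  5.9 10.2]
blend n 2 ang/row [0.002, -0.0, -0.002]
[0.288, 0.023, 0.043]
[0.288, 0.024, 0.043]
grasp
rot units [ 0.005 -0.001 -0.003] deg 0.5 | shift units (final frame) [1.185 0.049 0.085] mm [142.2   5.9  10.2]
blend n 3 ang/row [0.002, -0.0, -0.001]
[0.395, 0.014, 0.029]
[0.395, 0.015, 0.029]
[0.395, 0.016, 0.028]
```

```bash
python3 - <<'E'
from h import *
top=np.array([.5808,-.0851,.1199]);plan(top-axis(0)*.042,rack_R(0))
E
```

```text
rot units [ 0.021 -0.01  -0.003] deg 2.1 | shift units (final frame) [1.177 0.051 0.071] mm [141.3   6.1   8.5]
blend n 3 ang/row [0.007, -0.003, -0.001]
[0.392, 0.014, 0.031]
[0.392, 0.015, 0.028]
[0.392, 0.016, 0.026]
```

{"op": "arm_command", "data": {
  "series": [
    {"dp": [0, 0.05, 0.07], "angular": [0.02, -0.01, 0], "gripper": 85},
    {"dp": [0.1, 0, 0], "angular": [0, 0, 0], "gripper": 85},
    {"dp": [0.15, 0, 0], "angular": [0, 0, 0], "gripper": 85},
    {"dp": [0.2, 0, 0], "angular": [0, 0, 0], "gripper": 85},
    {"dp": [0.15, 0, 0], "angular": [0, 0, 0], "gripper": 85},
    {"dp": [0.1, 0, 0], "angular": [0, 0, 0], "gripper": 85},
    {"dp": [0, 0, 0], "angular": [0, 0, 0], "gripper": 85},
    {"dp": [0, 0, 0], "angular": [0, 0, 0], "gripper": 85}
  ]
}}

```text
clock: 3.25
position: [0.5829, -0.0759, 0.1363]
ee_rot: [0.352, -0.355, 0.61, 0.615]
contact_force: [-0.3, 0.4, -0.1]
width: 0.0847
```

```bash
python3 - <<'E'
from h import *
show();top=np.array([.5808,-.0851,.1199]);plan(top-axis(0)*.042,rack_R(0))
E
```

```text
t 3.25 p [ 0.5829 -0.0759  0.1363] x [-0.501 -0.    -0.866] z [-0.007  1.     0.004] F [-0.3  0.4 -0.1] w 0.0847 q [-0.19  0.65  1.22 -0.1   1.78 -1.76]
rot units [ 0.005 -0.    -0.001] deg 0.5 | shift units (final frame) [ 0.477 -0.053 -0.077] mm [57.3 -6.4 -9.2]
blend n 2 ang/row [0.003, -0.0, -0.0]
[0.239, -0.027, -0.039]
[0.239, -0.027, -0.038]
```

```bash
cat >> h.py <<'E'
def cap():
    d=grab('wrist');W=cloud(d);m=(W[...,2]>.1)&(W[...,2]<.14)&(np.abs(W[...,0]-.58)<.03)&(np.abs(W[...,1]+.085)<.035)
    P=W[m];h=P@axis(0);q=P[np.abs(h-np.percentile(h,97))<.004];B=rack_R(0).as_matrix();uv=q@B[:,1:]
    c=B[:,1:]@((np.percentile(uv,1,0)+np.percentile(uv,99,0))/2)+axis(0)*np.median(q@axis(0));print('cap',len(q),c.round(4),np.ptp(uv,axis=0));return c
E
python3 - <<'E'
from h import *
print(get_state()['qd'].round(3));c=cap();plan(c-axis(0)*.042,rack_R(0))
E
```

```text
[ 0.006 -0.003  0.006  0.003 -0.002  0.002]
cap 2191 [ 0.5808 -0.0849  0.1198] [0.03034778 0.02880702]
rot units [ 0.005 -0.    -0.001] deg 0.5 | shift units (final frame) [ 0.478 -0.053 -0.075] mm [57.4 -6.4 -9. ]
blend n 2 ang/row [0.003, -0.0, -0.0]
[0.239, -0.026, -0.038]
[0.239, -0.026, -0.038]
```

Both measurements agree. I'll correct sideways first, then go in.

{"op": "arm_command", "data": {
  "series": [
    {"dp": [0, -0.053, -0.075], "angular": [0.005, 0, 0], "gripper": 85},
    {"dp": [0, 0, 0], "angular": [0, 0, 0], "gripper": 85},
    {"dp": [0.08, 0, 0], "angular": [0, 0, 0], "gripper": 85},
    {"dp": [0.1, 0, 0], "angular": [0, 0, 0], "gripper": 85},
    {"dp": [0.1, 0, 0], "angular": [0, 0, 0], "gripper": 85},
    {"dp": [0.1, 0, 0], "angular": [0, 0, 0], "gripper": 85},
    {"dp": [0.08, 0, 0], "angular": [0, 0, 0], "gripper": 85},
    {"dp": [0, 0, 0], "angular": [0, 0, 0], "gripper": 85}
  ]
}}

```text
clock: 4.3
position: [0.5592, -0.0857, 0.0813]
ee_rot: [0.353, -0.353, 0.613, 0.612]
contact_force: [-0.7, -1.1, -0.5]
width: 0.0849
```

```bash
python3 - <<'E'
from h import *
show();plan(np.array([.5808,-.085,.1198])-axis(0)*.042,rack_R(0))
E
```

```text
t 4.3 p [ 0.5592 -0.0857  0.0813] x [-0.501  0.    -0.865] z [ 0.001  1.    -0.   ] F [-0.7 -1.1 -0.5] w 0.0849 q [-0.21  0.67  1.35 -0.1   1.64 -1.76]
rot units [-0.001  0.    -0.001] deg 0.1 | shift units (final frame) [-0.018  0.005  0.006] mm [-2.1  0.6  0.7]
blend n 1 ang/row [-0.001, 0.0, -0.001]
[-0.018, 0.005, 0.006]
```

Good alignment. I'll close the gripper.

{"op": "arm_command", "data": {
  "series": [
    {"dp": [-0.02, 0.005, 0.005], "angular": [0, 0, 0], "gripper": 85},
    {"dp": [0, 0, 0], "angular": [0, 0, 0], "gripper": 20},
    {"dp": [0, 0, 0], "angular": [0, 0, 0], "gripper": 20},
    {"dp": [0, 0, 0], "angular": [0, 0, 0], "gripper": 20},
    {"dp": [0, 0, 0], "angular": [0, 0, 0], "gripper": 20},
    {"dp": [0, 0, 0], "angular": [0, 0, 0], "gripper": 20},
    {"dp": [0, 0, 0], "angular": [0, 0, 0], "gripper": 20},
    {"dp": [0, 0, 0], "angular": [0, 0, 0], "gripper": 20}
  ],
  "grip_force": 60
}}

```text
clock: 5.3
position: [0.5614, -0.0852, 0.0849]
ee_rot: [0.354, -0.354, 0.612, 0.612]
contact_force: [-0.6, 0.1, -0.3]
width: 0.0288
```

```bash
python3 - <<'E'
from h import *
show()
E
```

```text
t 5.3 p [ 0.5614 -0.0852  0.0849] x [-0.498 -0.    -0.867] z [ 0.001  1.    -0.001] F [-0.6  0.1 -0.3] w 0.0288 q [-0.21  0.66  1.34 -0.1   1.65 -1.76]
```

{"op": "arm_command", "data": {
  "series": [
    {"dp": [-0.05, 0, 0], "angular": [0, 0, 0], "gripper": 20},
    {"dp": [-0.08, 0, 0], "angular": [0, 0, 0], "gripper": 20},
    {"dp": [-0.1, 0, 0], "angular": [0, 0, 0], "gripper": 20},
    {"dp": [-0.12, 0, 0], "angular": [0, 0, 0], "gripper": 20},
    {"dp": [-0.15, 0, 0], "angular": [0, 0, 0], "gripper": 20},
    {"dp": [-0.2, 0, 0], "angular": [0, 0, 0], "gripper": 20},
    {"dp": [-0.2, 0, 0], "angular": [0, 0, 0], "gripper": 20},
    {"dp": [-0.1, 0, 0], "angular": [0, 0, 0], "gripper": 20}
  ]
}}

```text
clock: 6.3
position: [0.6256, -0.0852, 0.196]
ee_rot: [0.355, -0.355, 0.612, 0.611]
contact_force: [0.2, -0.4, -1.3]
width: 0.0288
```

```bash
python3 - <<'E'
from h import *
show()
d=grab('side');cv2.imwrite('pics/s2.png',cv2.resize(d['image'][80:240,230:430],(800,640))[:600]);W=cloud(d);np.save('s2.npy',W)
plan(np.array([.480,.315,.24]),rack_R(0,tilt=0))
E
```

```text
t 6.3 p [ 0.6256 -0.0852  0.196 ] x [-0.496 -0.001 -0.869] z [ 0.001  1.    -0.001] F [ 0.2 -0.4 -1.3] w 0.0288 q [-0.19  0.68  1.01 -0.1   1.95 -1.77]
rot units [-0.001 -0.001 -0.328] deg 29.6 | shift units (final frame) [-0.359  1.221  3.336] mm [-43.1 146.6 400.3]
blend n 9 ang/row [-0.0, -0.0, -0.036]
[0.032, 0.138, 0.37]
[0.024, 0.14, 0.371]
[0.016, 0.141, 0.371]
[0.008, 0.142, 0.371]
[-0.0, 0.142, 0.371]
[-0.008, 0.141, 0.371]
[-0.016, 0.141, 0.371]
[-0.024, 0.139, 0.371]
[-0.032, 0.138, 0.371]
```

View pics/s2.png

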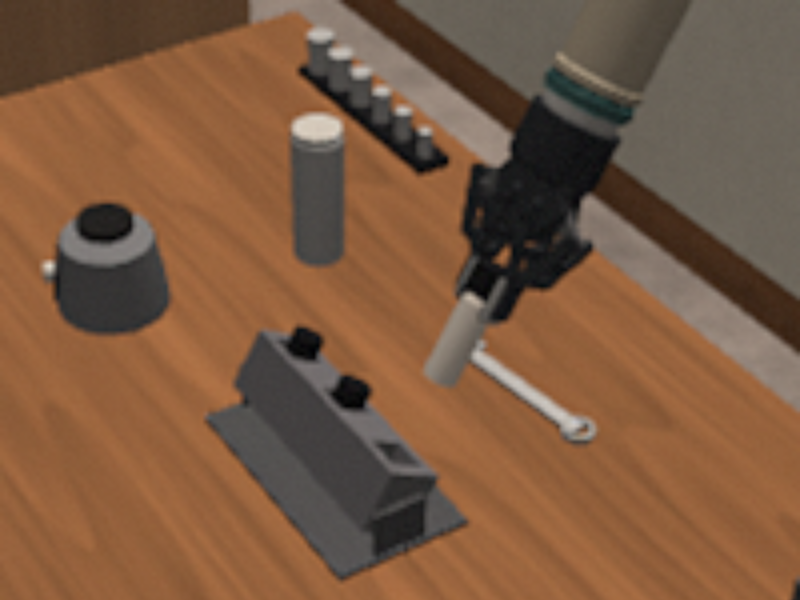

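The bottle is out and both short bottles are still seated; in the crop it hangs at (460,340) clear of the rack. Next I'll bring it upright and move it over to the mixer.

{"op": "arm_command", "data": {
  "series": [
    {"dp": [-0.05, 0.1, 0.15], "angular": [0, 0, -0.036], "gripper": 20},
    {"dp": [0, 0.14, 0.35], "angular": [0, 0, -0.036], "gripper": 20},
    {"dp": [0.016, 0.141, 0.37], "angular": [0, 0, -0.036], "gripper": 20},
    {"dp": [0.01, 0.142, 0.37], "angular": [0, 0, -0.036], "gripper": 20},
    {"dp": [0, 0.142, 0.37], "angular": [0, 0, -0.036], "gripper": 20},
    {"dp": [-0.01, 0.141, 0.37], "angular": [0, 0, -0.036], "gripper": 20},
    {"dp": [-0.016, 0.141, 0.37], "angular": [0, 0, -0.036], "gripper": 20},
    {"dp": [-0.02, 0.1, 0.2], "angular": [0, 0, -0.036], "gripper": 20}
  ]
}}

```text
clock: 7.35
position: [0.5103, 0.2276, 0.2446]
ee_rot: [0.489, -0.486, 0.513, 0.51]
contact_force: [0.5, 0.3, -1.1]
width: 0.0287
```

```bash
python3 - <<'E'
from h import *
show()
plan(np.array([.480,.315,.24]),rack_R(0,tilt=0))
E
```

```text
t 7.35 p [0.5103 0.2276 0.2446] x [-0.048 -0.    -0.999] z [ 0.006  1.    -0.   ] F [ 0.5  0.3 -1.1] w 0.0287 q [ 0.29  0.27  1.48  0.01  1.44 -1.28]
rot units [-0.004 -0.    -0.03 ] deg 2.8 | shift units (final frame) [0.038 0.252 0.729] mm [ 4.6 30.3 87.4]
blend n 2 ang/row [-0.002, -0.0, -0.015]
[0.025, 0.127, 0.364]
[0.022, 0.127, 0.364]
```

```bash
python3 - <<'E'
from h import *
d=grab('wrist');W=cloud(d);cv2.imwrite('pics/w3.png',d['image'])
m=(np.hypot(W[...,0]-.48,W[...,1]-.315)<.05)&(W[...,2]>.097)&(W[...,2]<.115);q=W[m]
print(len(q),np.median(q[:,2]),((np.percentile(q,1,0)+np.percentile(q,99,0))/2).round(4),cv2.minEnclosingCircle(q[:,:2].astype(np.float32)))
T=np.linalg.inv(d['c2w']) # bottle points: near tool axis
st=get_state();L=(W-st['position'])@Rm(st['ee_rot']).as_matrix()
m=(np.abs(L[...,1])<.03)&(np.abs(L[...,2])<.025)&(L[...,0]>.01)&(L[...,0]<.09);b=L[m]
print('bottle',len(b),'x max',np.percentile(b[:,0],[90,99,100]),'y,z range',b[:,1].min(),b[:,2].min(),b[:,2].max())
for lo in(.01,.025,.04,.055):
    k=b[(b[:,0]>lo)&(b[:,0]<lo+.012)]
    if len(k):print(lo,len(k),k[:,1].max().round(4),np.percentile(k[:,2],[1,99]).round(4).mean().round(4))
E
```

```text
3145 0.10398893184581914 [0.4813 0.3145 0.1024] ((0.48146024346351624, 0.3149670958518982), 0.028081612661480904)
bottle 1469 x max [0.05773554 0.0653205  0.06748319] y,z range 0.0006133880729311718 -0.017915113600592156 0.011435428208632284
0.01 434 0.0128 -0.0033
0.025 342 0.0128 -0.0032
0.04 273 0.0129 -0.0032
0.055 200 0.0129 -0.0031
```

View pics/w3.png

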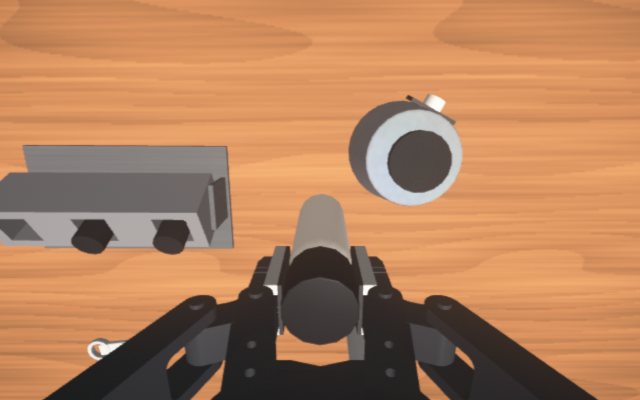

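The wrist view shows the upright bottle at (320,250), straight in the jaws, and the pad at (420,161), measured at (0.481, 0.315, 0.104). The foot is 66 mm beyond the TCP.

{"op": "arm_command", "data": {
  "series": [
    {"dp": [0, 0.08, 0.24], "angular": [0, 0, -0.015], "gripper": 20},
    {"dp": [0.01, 0.08, 0.24], "angular": [0, 0, -0.015], "gripper": 20},
    {"dp": [0.01, 0.08, 0.22], "angular": [0, 0, 0], "gripper": 20},
    {"dp": [0, 0, 0], "angular": [0, 0, 0], "gripper": 20},
    {"dp": [0.1, 0, 0], "angular": [0, 0, 0], "gripper": 20},
    {"dp": [0.1, 0, 0], "angular": [0, 0, 0], "gripper": 20},
    {"dp": [0.1, 0, 0], "angular": [0, 0, 0], "gripper": 20},
    {"dp": [0.05, 0, 0], "angular": [0, 0, 0], "gripper": 20}
  ],
  "grip_force": 90
}}

```text
clock: 8.4
position: [0.4764, 0.3135, 0.2015]
ee_rot: [0.501, -0.499, 0.501, 0.499]
contact_force: [0.1, 0.7, -2.7]
width: 0.0285
```

```bash
python3 - <<'E'
from h import *
show()
plan(np.array([.480,.316,.18]),rack_R(0,tilt=0))
E
```

```text
t 8.4 p [0.4764 0.3135 0.2015] x [-0.001 -0.001 -1.   ] z [ 0.004  1.    -0.001] F [ 0.1  0.7 -2.7] w 0.0285 q [ 0.46  0.29  1.56 -0.    1.29 -1.11]
rot units [-0.002 -0.    -0.001] deg 0.2 | shift units (final frame) [ 0.179 -0.03   0.021] mm [21.5 -3.6  2.5]
blend n 1 ang/row [-0.002, -0.0, -0.001]
[0.179, -0.03, 0.021]
```

{"op": "arm_command", "data": {
  "series": [
    {"dp": [0, -0.03, 0.02], "angular": [0, 0, 0], "gripper": 20},
    {"dp": [0.05, 0, 0], "angular": [0, 0, 0], "gripper": 20},
    {"dp": [0.05, 0, 0], "angular": [0, 0, 0], "gripper": 20},
    {"dp": [0.05, 0, 0], "angular": [0, 0, 0], "gripper": 20},
    {"dp": [0.05, 0, 0], "angular": [0, 0, 0], "gripper": 20},
    {"dp": [0.02, 0, 0], "angular": [0, 0, 0], "gripper": 20},
    {"dp": [0.02, 0, 0], "angular": [0, 0, 0], "gripper": 20},
    {"dp": [0.02, 0, 0], "angular": [0, 0, 0], "gripper": 20}
  ]
}}

```text
clock: 9.4
position: [0.4807, 0.3159, 0.1684]
ee_rot: [0.501, -0.499, 0.501, 0.499]
contact_force: [-0.3, -0.8, 1.4]
width: 0.0283
```

```bash
python3 - <<'E'
from h import *
show()
E
```

```text
t 9.4 p [0.4807 0.3159 0.1684] x [-0.001 -0.001 -1.   ] z [ 0.004  1.    -0.001] F [-0.3 -0.8  1.4] w 0.0283 q [ 0.46  0.32  1.61 -0.    1.22 -1.11]
```

{"op": "arm_command", "data": {
  "series": [
    {"dp": [0.015, 0, 0], "angular": [0, 0, 0], "gripper": 20},
    {"dp": [0.015, 0, 0], "angular": [0, 0, 0], "gripper": 20},
    {"dp": [0.015, 0, 0], "angular": [0, 0, 0], "gripper": 20},
    {"dp": [0.01, 0, 0], "angular": [0, 0, 0], "gripper": 20},
    {"dp": [0.005, 0, 0], "angular": [0, 0, 0], "gripper": 20},
    {"dp": [0.005, 0, 0], "angular": [0, 0, 0], "gripper": 20},
    {"dp": [0.005, 0, 0], "angular": [0, 0, 0], "gripper": 20},
    {"dp": [0.005, 0, 0], "angular": [0, 0, 0], "gripper": 20}
  ]
}}

```text
clock: 10.4
position: [0.4807, 0.3158, 0.1626]
ee_rot: [0.502, -0.499, 0.5, 0.499]
contact_force: [-1.4, -1.3, 6.3]
width: 0.0278
```

{"op": "arm_command", "data": {
  "series": [
    {"dp": [0.01, 0, 0], "angular": [0, 0, 0], "gripper": 20},
    {"dp": [0.01, 0, 0], "angular": [0, 0, 0], "gripper": 20},
    {"dp": [0.01, 0, 0], "angular": [0, 0, 0], "gripper": 20},
    {"dp": [0.01, 0, 0], "angular": [0, 0, 0], "gripper": 20},
    {"dp": [0.01, 0, 0], "angular": [0, 0, 0], "gripper": 20},
    {"dp": [0.01, 0, 0], "angular": [0, 0, 0], "gripper": 20},
    {"dp": [0.01, 0, 0], "angular": [0, 0, 0], "gripper": 20},
    {"dp": [0.01, 0, 0], "angular": [0, 0, 0], "gripper": 20}
  ]
}}

```text
clock: 11.4
position: [0.4806, 0.3158, 0.1613]
ee_rot: [0.503, -0.5, 0.499, 0.498]
contact_force: [-2.7, -0.8, 9.7]
width: 0.0286
```

```bash
python3 - <<'E'
from h import *
show()
E
```

```text
t 11.4 p [0.4806 0.3158 0.1613] x [ 0.006  0.002 -1.   ] z [0.004 1.    0.002] F [-2.7 -0.8  9.7] w 0.0286 q [ 0.46  0.32  1.62 -0.    1.19 -1.11]
```

{"op": "arm_command", "data": {
  "series": [
    {"dp": [0.02, 0, 0], "angular": [0, 0, 0.003], "gripper": 20},
    {"dp": [0.02, 0, 0], "angular": [0, 0, 0.003], "gripper": 20},
    {"dp": [0.02, 0, 0], "angular": [0, 0, 0.003], "gripper": 20},
    {"dp": [0.02, 0, 0], "angular": [0, 0, 0.003], "gripper": 20},
    {"dp": [0.02, 0, 0], "angular": [0, 0, 0.003], "gripper": 20},
    {"dp": [0.02, 0, 0], "angular": [0, 0, 0.003], "gripper": 20},
    {"dp": [0.02, 0, 0], "angular": [0, 0, 0.003], "gripper": 20},
    {"dp": [0.02, 0, 0], "angular": [0, 0, 0.003], "gripper": 20}
  ]
}}

```text
clock: 12.4
position: [0.4821, 0.3156, 0.1614]
ee_rot: [0.498, -0.494, 0.503, 0.505]
contact_force: [-4.1, -1.8, 15.7]
width: 0.0284
```

```bash
python3 - <<'E'
from h import *
show()
d=grab('scene');W=cloud(d);m=(np.hypot(W[...,0]-.48,W[...,1]-.315)<.045);q=W[m];print(np.histogram(q[:,2],bins=np.arange(.07,.12,.004)))
c=(d['mtx'],d['view']);cv2.imwrite('pics/s4.png',cv2.resize(d['image'][220:370,340:540],(800,600),interpolation=cv2.INTER_CUBIC))
E
```

```text
t 12.4 p [0.4821 0.3156 0.1614] x [-0.018  0.006 -1.   ] z [0.002 1.    0.006] F [-4.1 -1.8 15.7] w 0.0284 q [ 0.45  0.33  1.6   0.01  1.22 -1.12]
(array([  0,   0,  18, 420, 124,  31, 213,  46,  16,  15,  14,  15]), array([0.07 , 0.074, 0.078, 0.082, 0.086, 0.09 , 0.094, 0.098, 0.102,
       0.106, 0.11 , 0.114, 0.118]))
```

View pics/s4.png

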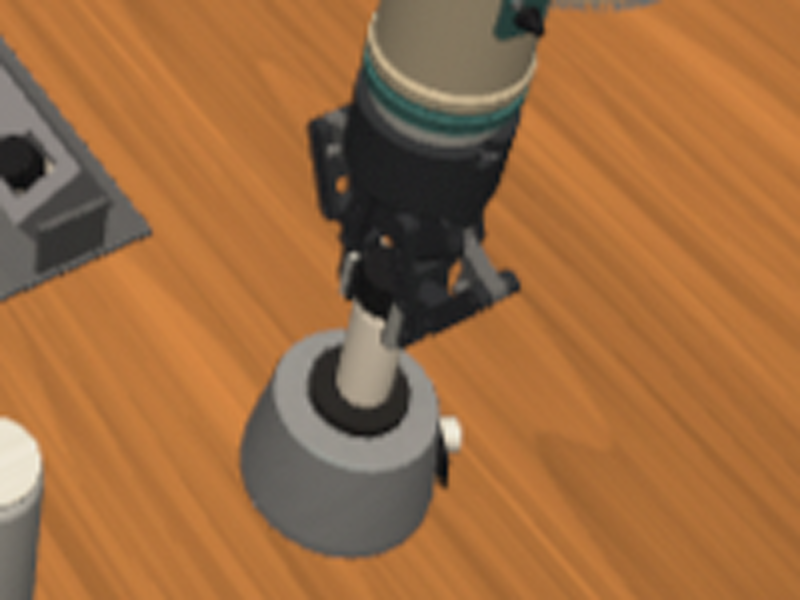

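The pad face now reads about 0.096, down from 0.104, and the height stays at 0.161 while the force rises to 15.7 N, so it is on its stop. I'll hold for another second.

{"op": "arm_command", "data": {
  "series": [
    {"dp": [0.016, 0, 0], "angular": [0, 0, -0.002], "gripper": 20},
    {"dp": [0.016, 0, 0], "angular": [0, 0, -0.002], "gripper": 20},
    {"dp": [0.016, 0, 0], "angular": [0, 0, -0.002], "gripper": 20},
    {"dp": [0.016, 0, 0], "angular": [0, 0, -0.002], "gripper": 20},
    {"dp": [0.016, 0, 0], "angular": [0, 0, -0.002], "gripper": 20},
    {"dp": [0.016, 0, 0], "angular": [0, 0, -0.002], "gripper": 20},
    {"dp": [0.016, 0, 0], "angular": [0, 0, 0], "gripper": 20},
    {"dp": [0.016, 0, 0], "angular": [0, 0, 0], "gripper": 20}
  ]
}}

```text
clock: 13.45
position: [0.4806, 0.3154, 0.1613]
ee_rot: [0.505, -0.499, 0.496, 0.5]
contact_force: [-3.6, -1.6, 13.5]
width: 0.0284
```

```bash
python3 - <<'E'
from h import *
show()
E
```

```text
t 13.45 p [0.4806 0.3154 0.1613] x [ 0.008  0.009 -1.   ] z [0.002 1.    0.009] F [-3.6 -1.6 13.5] w 0.0284 q [ 0.46  0.32  1.63  0.01  1.19 -1.11]
```

{"op": "arm_command", "data": {
  "series": [
    {"dp": [-0.06, 0, 0], "angular": [0, 0, 0], "gripper": 20},
    {"dp": [-0.1, 0, 0], "angular": [0, 0, 0], "gripper": 20},
    {"dp": [-0.15, 0, 0], "angular": [0, 0, 0], "gripper": 20},
    {"dp": [-0.2, 0, 0], "angular": [0, 0, 0], "gripper": 20},
    {"dp": [-0.2, 0, 0], "angular": [0, 0, 0], "gripper": 20},
    {"dp": [-0.05, 0, -0.2], "angular": [0, 0, 0], "gripper": 20},
    {"dp": [0, 0, -0.35], "angular": [0, 0, 0], "gripper": 20},
    {"dp": [0, 0, -0.35], "angular": [0, 0, 0], "gripper": 20}
  ]
}}

```text
clock: 14.45
position: [0.4819, 0.2073, 0.253]
ee_rot: [0.505, -0.501, 0.494, 0.501]
contact_force: [-0.2, 0.2, -0.5]
width: 0.0282
```

```bash
python3 - <<'E'
from h import *
show()
plan(np.array([.49,-.359,.20]),rack_R(0,tilt=0))
E
```

```text
t 14.45 p [0.4819 0.2073 0.253 ] x [ 0.01   0.011 -1.   ] z [-0.003  1.     0.011] F [-0.2  0.2 -0.5] w 0.0282 q [ 0.27  0.18  1.58  0.01  1.37 -1.31]
rot units [0.002 0.007 0.007] deg 0.9 | shift units (final frame) [ 0.441 -0.068 -4.719] mm [  53.    -8.1 -566.3]
blend n 12 ang/row [0.0, 0.001, 0.001]
[0.033, -0.004, -0.394]
[0.033, -0.004, -0.394]
[0.033, -0.004, -0.394]
[0.034, -0.005, -0.394]
[0.034, -0.005, -0.394]
[0.034, -0.005, -0.393]
[0.035, -0.005, -0.393]
[0.035, -0.005, -0.393]
[0.035, -0.005, -0.393]
[0.036, -0.005, -0.393]
[0.036, -0.005, -0.393]
[0.036, -0.006, -0.393]
```

{"op": "arm_command", "data": {
  "series": [
    {"dp": [0, -0.01, -0.38], "angular": [0, 0.004, 0.004], "gripper": 20},
    {"dp": [0, -0.01, -0.38], "angular": [0, 0.004, 0.004], "gripper": 20},
    {"dp": [0, -0.01, -0.38], "angular": [0, 0, 0], "gripper": 20},
    {"dp": [0, -0.01, -0.38], "angular": [0, 0, 0], "gripper": 20},
    {"dp": [0, -0.01, -0.38], "angular": [0, 0, 0], "gripper": 20},
    {"dp": [0, -0.01, -0.38], "angular": [0, 0, 0], "gripper": 20},
    {"dp": [0, -0.01, -0.38], "angular": [0, 0, 0], "gripper": 20},
    {"dp": [0, -0.01, -0.38], "angular": [0, 0, 0], "gripper": 20}
  ]
}}

```text
clock: 15.45
position: [0.4946, -0.1693, 0.252]
ee_rot: [-0.499, 0.502, -0.499, -0.5]
contact_force: [0.8, 0.2, -1.0]
width: 0.0282
```

{"op": "arm_command", "data": {
  "series": [
    {"dp": [0, 0, -0.38], "angular": [0, 0, 0], "gripper": 20},
    {"dp": [0, 0, -0.38], "angular": [0, 0, 0], "gripper": 20},
    {"dp": [0.05, 0, -0.38], "angular": [0, 0, 0], "gripper": 20},
    {"dp": [0.1, 0, -0.2], "angular": [0, 0, 0], "gripper": 20},
    {"dp": [0.1, 0, -0.1], "angular": [0, 0, 0], "gripper": 20},
    {"dp": [0.1, 0, 0], "angular": [0, 0, 0], "gripper": 20},
    {"dp": [0, 0, 0], "angular": [0, 0, 0], "gripper": 20},
    {"dp": [0, 0, 0], "angular": [0, 0, 0], "gripper": 20}
  ]
}}

```text
clock: 16.45
position: [0.4958, -0.3473, 0.2055]
ee_rot: [0.501, -0.501, 0.498, 0.501]
contact_force: [-0.5, -0.2, -0.9]
width: 0.0282
```

```bash
python3 - <<'E'
from h import *
show()
d=grab('wrist');W=cloud(d);cv2.imwrite('pics/w5.png',d['image']);st=get_state();L=(W-st['position'])@Rm(st['ee_rot']).as_matrix()
m=(np.abs(L[...,1])<.03)&(np.abs(L[...,2])<.025)&(L[...,0]>.01)&(L[...,0]<.09);b=L[m]
print('foot',np.percentile(b[:,0],[99,100]))
for lo in(.01,.025,.04,.05):
    k=b[(b[:,0]>lo)&(b[:,0]<lo+.012)]
    if len(k):print(lo,len(k),k[:,1].max().round(4),np.percentile(k[:,2],[1,99]).round(4).mean().round(4))
m=(W[...,2]>.022)&(W[...,2]<.04)&(np.hypot(W[...,0]-.49,W[...,1]+.36)<.15);q=W[m][:,:2].astype(np.float32);print('tray',len(q),cv2.minAreaRect(q))
m=(np.abs(W[...,2]-.004)<.012)&(np.hypot(W[...,0]-.5,W[...,1]+.36)<.06);print('floor',np.nanmedian(W[m],0))
plan(np.array([.492,-.359,.085]),rack_R(0,tilt=0))
E
```

```text
t 16.45 p [ 0.4958 -0.3473  0.2055] x [ 0.002  0.003 -1.   ] z [-0.003  1.     0.002] F [-0.5 -0.2 -0.9] w 0.0282 q [-0.73  0.34  1.48  0.    1.32 -2.3 ]
foot [0.06447544 0.06605099]
0.01 414 0.0162 -0.0007
0.025 338 0.016 -0.0006
0.04 269 0.016 -0.0004
0.05 231 0.0162 -0.0002
tray 3110 ((0.4939000904560089, -0.3605717718601227), (0.15031424164772034, 0.20064908266067505), 13.758442878723145)
floor [ 0.49143761 -0.36434271  0.00288798]
rot units [0.002 0.002 0.001] deg 0.2 | shift units (final frame) [ 1.004  0.032 -0.099] mm [120.5   3.8 -11.9]
blend n 3 ang/row [0.001, 0.001, 0.0]
[0.335, 0.011, -0.034]
[0.335, 0.011, -0.034]
[0.335, 0.011, -0.033]
```

{"op": "arm_command", "data": {
  "series": [
    {"dp": [0.1, 0.02, -0.1], "angular": [0, 0, 0], "gripper": 20},
    {"dp": [0.2, 0, 0], "angular": [0, 0, 0], "gripper": 20},
    {"dp": [0.25, 0, 0], "angular": [0, 0, 0], "gripper": 20},
    {"dp": [0.2, 0, 0], "angular": [0, 0, 0], "gripper": 20},
    {"dp": [0.15, 0, 0], "angular": [0, 0, 0], "gripper": 20},
    {"dp": [0.1, 0, 0], "angular": [0, 0, 0], "gripper": 20},
    {"dp": [0, 0, 0], "angular": [0, 0, 0], "gripper": 20},
    {"dp": [0.03, 0, 0], "angular": [0, 0, 0], "gripper": 20}
  ]
}}

```text
clock: 17.5
position: [0.4949, -0.3633, 0.079]
ee_rot: [-0.499, 0.504, -0.498, -0.498]
contact_force: [0.9, -0.6, -0.2]
width: 0.0284
```

```bash
python3 - <<'E'
from h import *
show()
plan(np.array([.492,-.359,.0695]),rack_R(0,tilt=0))
E
```

```text
t 17.5 p [ 0.4949 -0.3633  0.079 ] x [ 0.007 -0.005 -1.   ] z [-0.005  1.    -0.005] F [ 0.9 -0.6 -0.2] w 0.0284 q [-0.75  0.45  1.64  0.    1.04 -2.32]
rot units [ 0.003 -0.003  0.004] deg 0.5 | shift units (final frame) [0.079 0.025 0.036] mm [9.5 2.9 4.3]
blend n 1 ang/row [0.003, -0.003, 0.004]
[0.079, 0.025, 0.036]
```

{"op": "arm_command", "data": {
  "series": [
    {"dp": [0.02, 0, 0], "angular": [0, -0.003, 0.004], "gripper": 20},
    {"dp": [0.02, 0, 0], "angular": [0, 0, 0], "gripper": 20},
    {"dp": [0.015, 0, 0], "angular": [0, 0, 0], "gripper": 20},
    {"dp": [0.01, 0, 0], "angular": [0, 0, 0], "gripper": 20},
    {"dp": [0.01, 0, 0], "angular": [0, 0, 0], "gripper": 20},
    {"dp": [0.005, 0, 0], "angular": [0, 0, 0], "gripper": 20},
    {"dp": [0.005, 0, 0], "angular": [0, 0, 0], "gripper": 20},
    {"dp": [0, 0, 0], "angular": [0, 0, 0], "gripper": 20}
  ]
}}

```text
clock: 18.5
position: [0.4958, -0.364, 0.0698]
ee_rot: [-0.499, 0.502, -0.499, -0.5]
contact_force: [-0.0, -0.5, -0.9]
width: 0.0283
```

```bash
python3 - <<'E'
from h import *
show()
E
```

```text
t 18.5 p [ 0.4958 -0.364   0.0698] x [ 0.003 -0.002 -1.   ] z [-0.005  1.    -0.002] F [-0.  -0.5 -0.9] w 0.0283 q [-0.75  0.46  1.65  0.    1.03 -2.32]
```

Nearly at the floor, so I'll creep down to contact.

{"op": "arm_command", "data": {
  "series": [
    {"dp": [0.01, 0, 0], "angular": [0, 0, 0], "gripper": 20},
    {"dp": [0.01, 0, 0], "angular": [0, 0, 0], "gripper": 20},
    {"dp": [0.005, 0, 0], "angular": [0, 0, 0], "gripper": 20},
    {"dp": [0.005, 0, 0], "angular": [0, 0, 0], "gripper": 20},
    {"dp": [0.005, 0, 0], "angular": [0, 0, 0], "gripper": 20},
    {"dp": [0.005, 0, 0], "angular": [0, 0, 0], "gripper": 20},
    {"dp": [0.005, 0, 0], "angular": [0, 0, 0], "gripper": 20},
    {"dp": [0.005, 0, 0], "angular": [0, 0, 0], "gripper": 20}
  ]
}}

```text
clock: 19.5
position: [0.496, -0.364, 0.0684]
ee_rot: [-0.499, 0.503, -0.498, -0.499]
contact_force: [-1.9, 2.1, 5.4]
width: 0.0282
```

Contact at 5 N. I'll release gently and retreat upward.

{"op": "arm_command", "data": {
  "series": [
    {"dp": [0, 0, 0], "angular": [0, 0, 0], "gripper": 20},
    {"dp": [0, 0, 0], "angular": [0, 0, 0], "gripper": 34},
    {"dp": [0, 0, 0], "angular": [0, 0, 0], "gripper": 40},
    {"dp": [0, 0, 0], "angular": [0, 0, 0], "gripper": 60},
    {"dp": [0, 0, 0], "angular": [0, 0, 0], "gripper": 80},
    {"dp": [0, 0, 0], "angular": [0, 0, 0], "gripper": 80},
    {"dp": [-0.05, 0, 0], "angular": [0, 0, 0], "gripper": 80},
    {"dp": [-0.1, 0, 0], "angular": [0, 0, 0], "gripper": 80}
  ],
  "grip_force": 20
}}

```text
clock: 20.5
position: [0.4956, -0.3637, 0.0852]
ee_rot: [-0.499, 0.502, -0.499, -0.5]
contact_force: [0.5, -0.7, 1.0]
width: 0.0797
```

{"op": "arm_command", "data": {
  "series": [
    {"dp": [-0.1, 0, 0], "angular": [0, 0, 0], "gripper": 80},
    {"dp": [-0.2, 0, 0], "angular": [0, 0, 0], "gripper": 80},
    {"dp": [-0.25, 0, 0], "angular": [0, 0, 0], "gripper": 80},
    {"dp": [-0.25, 0, 0], "angular": [0, 0, 0], "gripper": 80},
    {"dp": [-0.2, 0, 0], "angular": [0, 0, 0], "gripper": 80},
    {"dp": [-0.1, 0, 0], "angular": [0, 0, 0], "gripper": 80},
    {"dp": [0, 0, 0], "angular": [0, 0, 0], "gripper": 80},
    {"dp": [0, 0, 0], "angular": [0, 0, 0], "gripper": 80}
  ]
}}

```text
clock: 21.5
position: [0.4956, -0.3637, 0.228]
ee_rot: [-0.499, 0.505, -0.498, -0.498]
contact_force: [-0.1, 0.3, 0.6]
width: 0.0801
```

```bash
python3 - <<'E'
from h import *
show()
d=grab('side');cv2.imwrite('pics/s6.png',cv2.resize(d['image'][90:330,230:550],(800,600),interpolation=cv2.INTER_CUBIC));W=cloud(d)
m=(np.hypot(W[...,0]-.495,W[...,1]+.362)<.05)&(W[...,2]>.05)&(W[...,2]<.13);q=W[m];print(len(q),q[:,2].max(),q.mean(0).round(3))
for z in(.04,.06,.08,.1):
    k=W[(np.hypot(W[...,0]-.495,W[...,1]+.362)<.05)&(np.abs(W[...,2]-z)<.008)];print(z,k.mean(0).round(3))
E
```

```text
t 21.5 p [ 0.4956 -0.3637  0.228 ] x [ 0.008 -0.007 -1.   ] z [-0.005  1.    -0.007] F [-0.1  0.3  0.6] w 0.0801 q [-0.75  0.33  1.43  0.    1.37 -2.32]
196 0.1118864061045608 [ 0.486 -0.37   0.088]
0.04 [ 0.483 -0.372  0.039]
0.06 [ 0.483 -0.373  0.059]
0.08 [ 0.483 -0.372  0.079]
0.1 [ 0.488 -0.367  0.103]
```

View pics/s6.png

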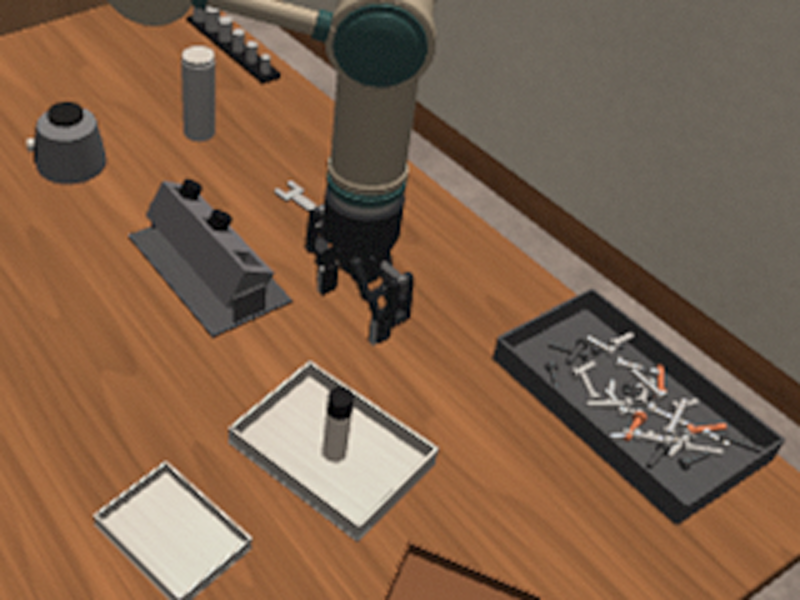

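The bottle stands upright in the tray at (338,425) in the crop. The short bottles, can and wrench look undisturbed, and the gripper is clear of everything.

```bash
python3 -c "from rig import sign_off; print(sign_off())"
```

```text
the job is handed in; nothing more can be done
None
```

The job is done and handed in after about 21.5 s. I drew the tall bottle out along its pocket axis, pressed it upright on the mixer pad, stood it near the middle of the larger light tray, let go and backed off.

- **Pressing:** The pad face read about 0.096 m under load, against 0.104 m before. The tool height stayed at 0.161 m from about 11.4 s to 13.45 s while the upward force on the tool went from 10 N to 13–16 N. That is about 2 s on the stop. The tool leaned up to about 1° during the press, and I had it upright again before placing.
- **Final check:** The last side view shows the bottle standing upright with its top at about 0.11 m. Its axis drifts by no more than about 1 mm over its white body. The cap band reads about 7 mm off; I put that down to the top face being in view and did not check it further. The two short bottles are still in their pockets, and the can and wrench look undisturbed.
- **Disagreements:** The scene and side cameras differed by about 5–9 mm in x. I used the wrist camera instead, and its two readings of the bottle's cap agreed to within 1 mm. The first estimate of the rack's yaw, +1.7°, was off; the wrist view gave −0.5° to −1°, so I used 0°.

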